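Lay the pale offcut on the finishing rack

ROBOT

A 6-joint arm with a two-finger parallel gripper is mounted at the origin on the work surface; the furniture and walls round the work are solid. World frame = base frame: x ahead of the robot, y to its left, z up, the work surface at z = 0. Lengths are in mm, angles in rad, forces in N, time in s.
With the tool pointing down it reaches from about 350 to 975 mm from the base axis. Payload 7.1 kg.
Tool frame: the origin (TCP) lies at the very end of the fingers, on their centre line; the grasp point (between the pads) lies 19 mm behind it; z points along the fingers, y is the direction in which the jaws open and shut (so a half turn about z gives the same grasp; the last joint's range is limited). The gripper opens to 88 mm and grips with 3 to 60 N. Pads are 20 mm wide; open, the fingers measure 115 mm over their backs; the gripper's body (75 mm by 178 mm) begins 61 mm behind the grasp point.
Start: joints at [1.117, 0.423, 1.63, -0, 1.089, -0.019], TCP at [263.236, 566.844, 198.575] pointing down, gripper open.
Joint ranges: [-3, 3], [-0.9, 2.11], [0.09, 2.58], [-1.31, 4.45], [0.11, 2.69], [-2.54, 2.54]. Speed limits (rad/s): [2.39, 2.39, 3.01, 3.14, 3.14, 3.14].

INTERFACE

Orientations are given as a rotation vector (axis times angle).
In Python, from workcell import readout, imaging, close_job gives the robot as it stands.
- The arm moves only by the tool carry_out, never from a script. Its argument "rows" is a list of rows, each a list of 3 entries, a list of its own where there are three numbers: the shift along the tool's x, y, z in m, then the turn, a rotation vector about the tool's x, y, z in rad, then the closure, from 0 (fully open) to 1 (shut). In form: [[[dx, dy, dz], [wx, wy, wz], hand], ...]. A call has 1 to 12 rows; each row shifts and turns the commanded pose from where the row before left it, along the tool's axes as they then stand; what a row does not reach is not made up. A row lasts 1/12 s, in which the tool goes at most 41.7 mm and 7.16 degrees, less where a joint would pass 70% of its speed; a pose out of reach is approached as far as the arm can. A call with a gripper value outside its range is refused whole. The fingers move at their own pace and stop on an object; the grip force is fixed at half the most. Time passes only in rows, so rows that do not move let the fingers close. It gives the time, the measured TCP pose, the force and the opening at its end, in the units of the state.
- readout.get_obs(): the state, without advancing time (a new reading comes with each control period).
- imaging.get_image(name): name is "side" or "top"; returns the picture (480x640x3 uint8, red, green, blue); there is no depth.
- imaging.camera_params(name): a dict with "fx", "fy", "cx", "cy" (pixels), "rvec" (rotation vector, rad) and "tvec" (3), from world to camera coordinates, as OpenCV has them. Camera axes: x right, y down, z forward; pixel columns grow to the right and rows downward; lengths in mm; the calibration is good to about 2 mm. A picture is of the moment at which its call begins. camera_params takes no time and is no camera call.
- close_job(): hands the job in, once; it reports no verdict.
The state is a dict: "t": time; "qpos": joint angles; "qvel": joint speeds; "joint_torque": joint torques, N m; "ee_pos": TCP position; "orientation": TCP orientation; "ft_force": force on the tool from outside, world axes, zero at the start; "moment": the same for the moment, N m; "width": finger opening in mm.
Only numpy, scipy, OpenCV 4.12 (cv2) and the standard library are available. Lean on these libraries where they do the work, as an engineer would, in place of code of your own. Each camera call takes 0.05 s, during which the arm holds its last target.

TASK

The pale offcut (the lightest in colour of the three) is going to be oiled. Lay it flat across both raised rails of the finishing rack, square to the rails and centred over the rack so that it overhangs evenly, let go of it, and leave the other two offcuts where they lie.

Things in the scene. Friction and masses are not known exactly. Their poses are not given: they have to be found in the camera images.
- pale_board: the board to lay on the rack: the lightest of the three offcuts, of warm pale orange wood with its ends sawn a little askew, 58 (x) x 220 (y) x 28 (z) mm, loose, 0.12 to 0.25 kg, lying flat on the bench. Origin at the centre of its underside; its y axis runs along its length, z up. Grasp it from above across its 58 mm width, at the middle
- rack: finishing rack, fixed to the bench: a plywood base 100 (x) x 180 (y) x 15 (z) mm with two upright wooden rails topped with black rubber. Origin at the centre of its underside, on the bench; z up. Both rails run along its x axis, 90 mm long and only 12 mm wide, with centre lines at y = -55 and y = +55 mm; their flat tops stand 60 mm above the bench, so a board lying on them along the rack's y axis has its underside 60 mm above the bench
- thick_block: another offcut, to be left alone: thick grey-brown block, 45 (x) x 175 (y) x 40 (z) mm, loose. Origin at the centre of its underside, y along its length
- brown_board: another offcut, to be left alone: longer, darker, dull brown board with askew ends, 62 (x) x 272 (y) x 22 (z) mm, loose. Origin at the centre of its underside, y along its length

How it is judged:
By the outcome, as a careful person would: the job done as asked, in the order asked, and still so for the second after the job is handed in, with the robot touching nothing.
It also fails if it takes over 35 s, if anything falls off the work surface, if the arm or the gripper's body presses on something with over 40 N, if the wrist force passes 120 N, or if a joint passes its speed limit or range.

## Working session

There is one attempt and no reset: what is moved stays moved. The work goes in short steps, Python scripts to look and compute and a tool call to move; the robot and the scene stay as the last step left them, time stands still between calls to the robot, and variables do not carry over. Pictures are saved under pics/ and viewed, and the job is handed in when it is done.

Besides the shell and the picture viewer there is one more tool, called after "Request:" as a command line: name --argument value ..., lists and objects as JSON in quotes. carry_out: Moves the arm, as the interface text tells. Its arguments: {"type":"object","properties":{"rows":{"type":"array","items":{"type":"array"}}},"required":["rows"]}

```bash
mkdir -p pics
python3 - <<'E'
from workcell import readout, imaging
import cv2
print(readout.get_obs())
for n in("top","side"):
    cv2.imwrite(f"pics/{n}0.png",imaging.get_image(n)[:,:,::-1]); print(imaging.camera_params(n))
E
```

```text
{'t': 0.0, 'qpos': array([ 1.11695830e+00,  4.23853252e-01,  1.63073586e+00,  4.76971204e-06,
        1.08858049e+00, -1.89952591e-02]), 'qvel': array([ 0.00171147, -0.0021725 , -0.00108599,  0.00068945,  0.00067268,
        0.00092505]), 'joint_torque': array([ 2.90414118e-05, -5.44624901e+01, -2.73665643e+01,  6.43306808e-02,
        2.28230946e-02, -1.49043403e-04]), 'ee_pos': array([262.99306898, 566.29021192, 197.77596179]), 'orientation': array([-6.77603242e-01, -3.06726361e+00,  2.40631963e-03]), 'ft_force': array([-0.09561538,  0.73745035,  0.63699543]), 'moment': array([-0.02382303,  0.00464754,  0.01550788]), 'width': 87.89274795644889}
{'fx': 602.5733987531961, 'fy': 602.5733987531961, 'cx': 310.3959062842882, 'cy': 241.12074541753844, 'rvec': array([ 2.16874291, -2.13518987,  0.19199783]), 'tvec': array([  28.95355874,  528.7101802 , 1138.90485346])}
{'fx': 503.3253831803309, 'fy': 503.3253831803309, 'cx': 311.2809132845933, 'cy': 232.21044045664507, 'rvec': array([ 0.15188357, -2.63725741,  1.63959355]), 'tvec': array([533.01034913,  30.06563574, 878.22343393])}
```

View pics/top0.png

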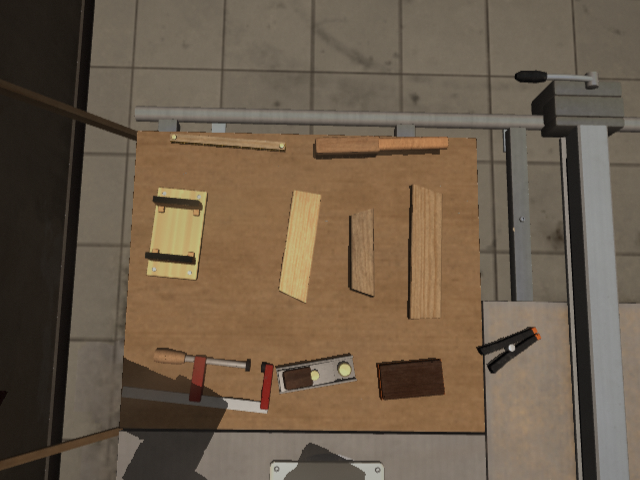

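View pics/side0.png

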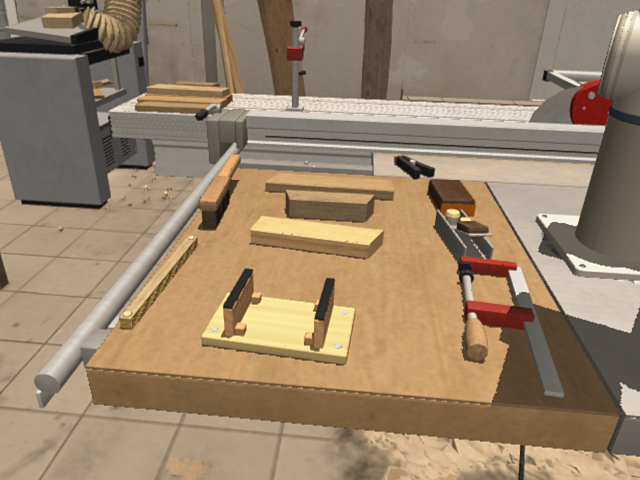

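The top view shows the pale board near (300,247), the rack near (177,233), the block near (362,252) and the brown board near (425,252). I'll enlarge the board and the rack.

Run:
```python
import cv2
a=cv2.imread("pics/top0.png")
cv2.imwrite("pics/c1.png",cv2.resize(a[180:310,265:385],None,fx=4.6,fy=4.6,interpolation=cv2.INTER_CUBIC))
cv2.imwrite("pics/c2.png",cv2.resize(a[180:290,135:225],None,fx=5,fy=5,interpolation=cv2.INTER_CUBIC))
b=cv2.imread("pics/side0.png")
cv2.imwrite("pics/c3.png",cv2.resize(b[205:365,195:395],None,fx=3.7,fy=3.7,interpolation=cv2.INTER_CUBIC))
```

```text
(no output)
```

View pics/c1.png

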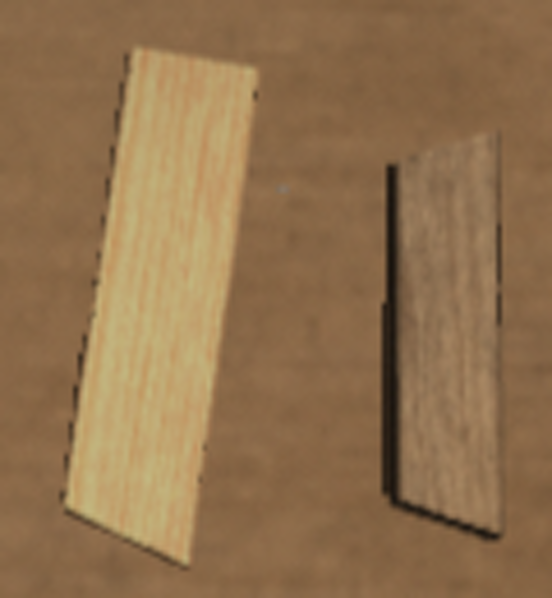

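View pics/c2.png

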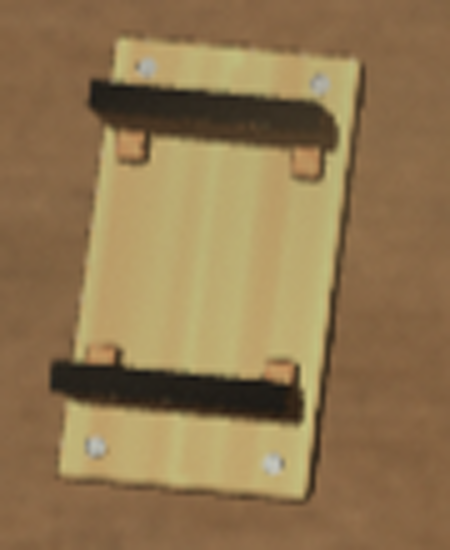

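View pics/c3.png

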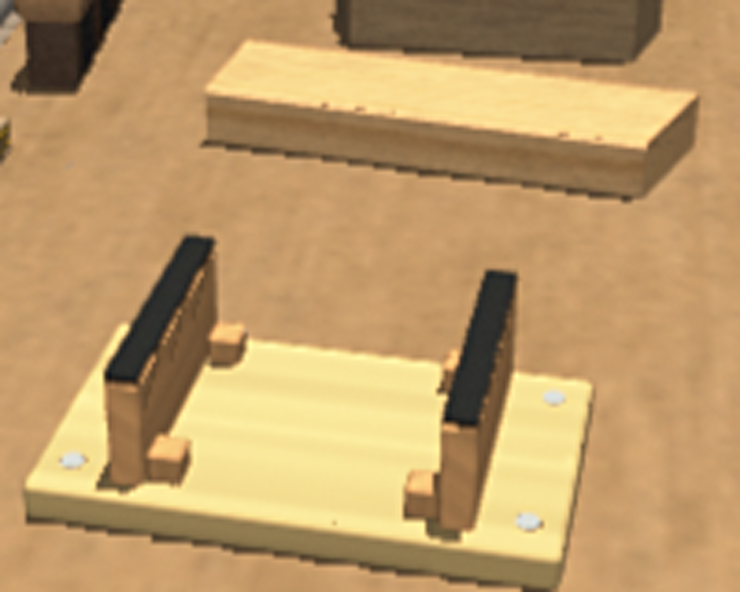

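Corners read off the crops; now turn them into positions.

```bash
cat > h.py <<'E'
import numpy as np, cv2
from workcell import imaging
def tow(n,uv,z):
    p=imaging.camera_params(n); K=np.array([[p['fx'],0,p['cx']],[0,p['fy'],p['cy']],[0,0,1]])
    R=cv2.Rodrigues(p['rvec'])[0]; C=-R.T@p['tvec']
    d=(R.T@np.linalg.inv(K)@np.c_[uv,np.ones(len(uv))].T).T
    return (C+d*((z-C[2])/d[:,2])[:,None])[:,:2]
def crop(uv,s,o): return (np.array(uv,float)+.5)/s-.5+np.array(o)
E
python3 - <<'E'
from h import *
np.set_printoptions(precision=1,suppress=True)
L=lambda a,b:(np.linalg.norm(b-a),np.degrees(np.arctan2(*(b-a)[::-1])))
def rep(n,w): print(n,w.tolist() and np.round(w,1).tolist(),'c',w.mean(0),[tuple(np.round(L(w[i],w[(i+1)%4]),1)) for i in range(4)])
rep('board top',tow('top',crop([(134,48),(258,68),(189,566),(66,510)],4.6,(265,180)),28))
rep('board side',tow('side',crop([(245,42),(697,95),(645,150),(207,94)],3.7,(195,205)),28))
rep('rack top',tow('top',crop([(118,40),(361,60),(308,499),(60,476)],5,(135,180)),15))
rep('rack side',tow('side',crop([(122,325),(593,383),(562,565),(27,490)],3.7,(195,205)),15))
rep('railA side',tow('side',crop([(187,237),(215,240),(136,382),(106,377)],3.7,(195,205)),60))
rep('railB side',tow('side',crop([(487,271),(517,274),(477,425),(446,420)],3.7,(195,205)),60))
rep('railA top',tow('top',crop([(90,80),(320,101),(337,120),(92,104)],5,(135,180)),60))
E
```

```text
board top [[633.1, 71.7], [625.2, 17.6], [408.8, 44.4], [431.6, 96.9]] c [524.7  57.6] [(np.float64(54.7), np.float64(-98.3)), (np.float64(218.1), np.float64(172.9)), (np.float64(57.3), np.float64(66.5)), (np.float64(203.0), np.float64(-7.1))]
board side [[625.6, 16.2], [409.0, 42.5], [433.1, 101.0], [631.9, 74.9]] c [524.9  58.6] [(np.float64(218.2), np.float64(173.1)), (np.float64(63.3), np.float64(67.6)), (np.float64(200.6), np.float64(-7.5)), (np.float64(59.1), np.float64(-96.1))]
rack top [[635.9, 344.8], [629.6, 247.0], [451.9, 260.7], [459.4, 358.3]] c [544.2 302.7] [(np.float64(98.0), np.float64(-93.7)), (np.float64(178.2), np.float64(175.6)), (np.float64(97.9), np.float64(85.6)), (np.float64(177.0), np.float64(-4.4))]
rack side [[628.4, 247.2], [451.2, 261.2], [458.7, 361.8], [634.9, 347.3]] c [543.3 304.4] [(np.float64(177.8), np.float64(175.5)), (np.float64(100.9), np.float64(85.8)), (np.float64(176.8), np.float64(-4.7)), (np.float64(100.3), np.float64(-93.7))]
railA side [[600.4, 254.7], [590.0, 255.3], [596.8, 345.4], [606.9, 344.0]] c [598.5 299.8] [(np.float64(10.4), np.float64(176.3)), (np.float64(90.3), np.float64(85.7)), (np.float64(10.2), np.float64(-8.0)), (np.float64(89.5), np.float64(-94.1))]
railB side [[491.3, 262.9], [480.6, 263.5], [487.7, 353.7], [497.4, 352.4]] c [489.2 308.1] [(np.float64(10.6), np.float64(177.1)), (np.float64(90.5), np.float64(85.6)), (np.float64(9.8), np.float64(-7.6)), (np.float64(89.7), np.float64(-93.9))]
railA top [[608.9, 344.1], [602.3, 255.2], [594.9, 248.3], [599.4, 342.8]] c [601.4 297.6] [(np.float64(89.2), np.float64(-94.2)), (np.float64(10.1), np.float64(-137.1)), (np.float64(94.6), np.float64(87.3)), (np.float64(9.6), np.float64(7.7))]
```

Both cameras agree within about 2 mm, and sizes match. The board centre is about (521, 58.5) with its axis at -7.2°. The rack centre is about (543.8, 303.7) with its y axis at -4.55°. Next, the move to the board.

```bash
cat >> h.py <<'E'
from scipy.spatial.transform import Rotation as Ro
from workcell import readout
def delta(xyz,axdeg):
    """tool-frame shift(mm), turn so that jaw y is perpendicular to axdeg, pointing down"""
    o=readout.get_obs(); R=Ro.from_rotvec(o['orientation']); best=None
    for s in(0,180):
        a=np.radians(axdeg+s); x=np.array([np.cos(a),np.sin(a),0]); z=np.array([0,0,-1.]); y=np.cross(z,x)
        d=(R.inv()*Ro.from_matrix(np.c_[x,y,z])).as_rotvec()
        if best is None or np.linalg.norm(d)<np.linalg.norm(best): best=d
    print('tool axes',R.as_matrix().round(3).tolist(),'q6',o['qpos'][5], 't',o['t'])
    print('shift world',np.array(xyz)-o['ee_pos'],'shift tool',R.inv().apply(np.array(xyz)-o['ee_pos']),'turn',best,'deg',np.degrees(best))
E
python3 -c "
from h import *
np.set_printoptions(precision=4,suppress=True)
delta((521.3,58.5,120),-7.2)"
```

```text
tool axes [[-0.907, 0.421, -0.001], [0.421, 0.907, -0.001], [0.0, -0.001, -1.0]] q6 -0.018986988070672537 t 0.1
shift world [ 258.2931 -507.8794  -77.8855] shift tool [-448.1862 -351.7233   78.3756] turn [-0.0014 -0.0002 -0.3091] deg [ -0.0793  -0.0124 -17.711 ]
```

Request:
carry_out --rows '[[[-0.025,-0.0195,0.002],[0,0,0],0],[[-0.025,-0.0195,0.002],[0,0,0],0],[[-0.025,-0.0195,0.002],[0,0,0],0],[[-0.025,-0.0195,0.002],[0,0,0],0],[[-0.025,-0.0195,0.002],[0,0,0],0],[[-0.025,-0.0195,0.002],[0,0,0],0],[[-0.025,-0.0195,0.002],[0,0,0],0],[[-0.025,-0.0195,0.002],[0,0,0],0],[[-0.025,-0.0195,0.002],[0,0,0],0],[[-0.025,-0.0195,0.002],[0,0,0],0],[[-0.025,-0.0195,0.002],[0,0,0],0],[[-0.025,-0.0195,0.002],[0,0,0],0]]'

```text
t: 1.1
ee_pos: [437.0, 226.7, 174.4]
orientation: [-0.677, -3.067, 0.0]
ft_force: [0.5, -0.3, -0.8]
width: 87.6
```

Request:
carry_out --rows '[[[-0.025,-0.0195,0.009],[0,0,0],0],[[-0.025,-0.0195,0.009],[0,0,0],0],[[-0.025,-0.0195,0.009],[0,0,0],0],[[-0.025,-0.0195,0.009],[0,0,0],0],[[-0.025,-0.0195,0.009],[0,0,0],0],[[-0.023,-0.0195,0.009],[0,0,0],0],[[0,0,0],[0,0,-0.103],0],[[0,0,0],[0,0,-0.103],0],[[0,0,0],[0,0,-0.103],0],[[0,0,0],[0,0,0],0],[[0,0,0],[0,0,0],0]]'

```text
t: 2.02
ee_pos: [521.5, 59.7, 120.4]
orientation: [-0.202, -3.135, 0.0]
ft_force: [0.5, 0.4, 0.4]
width: 87.8
```

```bash
python3 -c "
from h import *
np.set_printoptions(precision=4,suppress=True)
delta((521.3,58.5,5),-7.2)
cv2.imwrite('pics/t1.png',imaging.get_image('top')[:,:,::-1]);cv2.imwrite('pics/s1.png',imaging.get_image('side')[:,:,::-1])"
```

```text
tool axes [[-0.992, 0.129, -0.0], [0.129, 0.992, -0.0], [0.0, -0.0, -1.0]] q6 -1.3505154230803365 t 2.0167
shift world [  -0.2038   -1.2346 -115.3675] shift tool [ -0.0088  -1.2392 115.3676] turn [-0.0001 -0.0005 -0.0032] deg [-0.0056 -0.0259 -0.186 ]
```

View pics/s1.png

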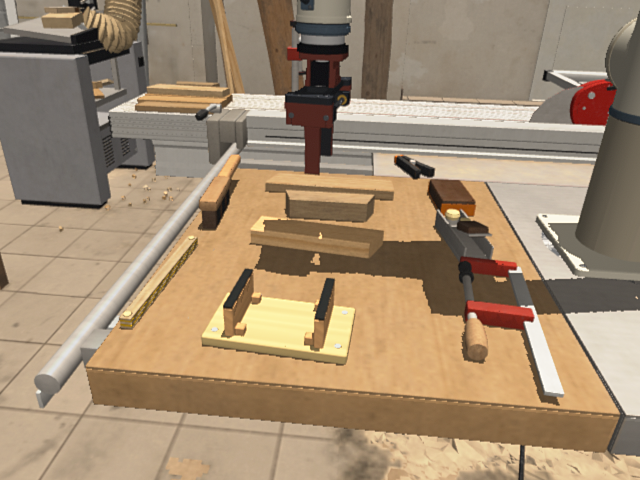

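The side view shows the open gripper above the board, with the fingertips near (313,172). I'll check that against the projected TCP.

```bash
python3 -c "
from h import *
for n in('side','top'):
  p=imaging.camera_params(n);K=np.array([[p['fx'],0,p['cx']],[0,p['fy'],p['cy']],[0,0,1]])
  print(n,cv2.projectPoints(np.array([[521.5,59.7,120.4],[515.8,16.1,120],[527,103,120],[521,59,28]]),p['rvec'],p['tvec'],K,None)[0].round(0).tolist())"
```

```text
side [[[318.0, 179.0]], [[324.0, 171.0]], [[312.0, 189.0]], [[317.0, 230.0]]]
top [[[299.0, 238.0]], [[323.0, 241.0]], [[275.0, 234.0]], [[299.0, 245.0]]]
```

View pics/t1.png

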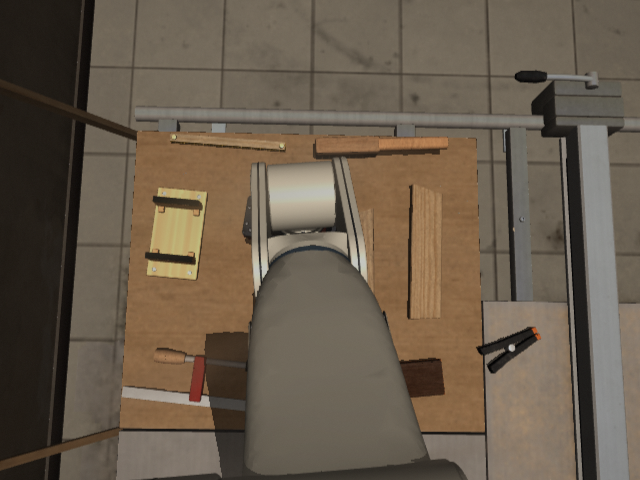

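```bash
python3 -c "
import cv2
b=cv2.imread('pics/s1.png')
cv2.imwrite('pics/c4.png',cv2.resize(b[50:260,230:400],None,fx=2.8,fy=2.8,interpolation=cv2.INTER_CUBIC))"
```

```text
(no output)
```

View pics/c4.png

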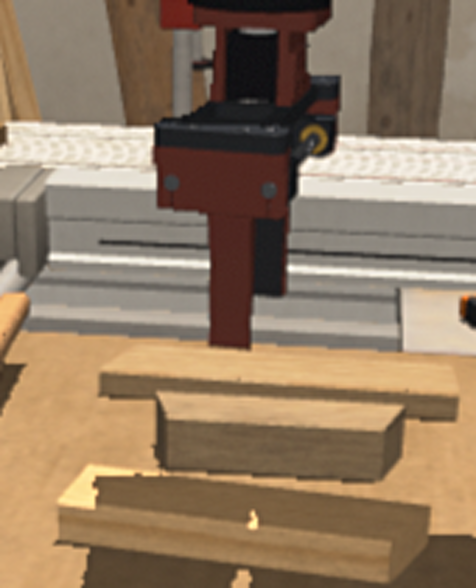

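The fingertips appear about 15 px higher than the reported TCP predicts, which is about 25 mm. Their lateral position agrees. I'll descend part way and look again before trusting the height.

Request:
carry_out --rows '[[[0,-0.001,0.02],[0,0,-0.003],0],[[0,0,0.02],[0,0,0],0],[[0,0,0.02],[0,0,0],0],[[0,0,0.015],[0,0,0],0],[[0,0,0],[0,0,0],0],[[0,0,0],[0,0,0],0]]'

```text
t: 2.62
ee_pos: [521.0, 58.9, 45.2]
orientation: [-0.194, -3.134, 0.0]
ft_force: [-0.7, 0.3, 0.9]
width: 88.0
```

```bash
python3 -c "
from h import *
b=imaging.get_image('side')[:,:,::-1]; np.set_printoptions(precision=4,suppress=True)
cv2.imwrite('pics/c5.png',cv2.resize(b[120:300,220:410],None,fx=3.2,fy=3.2,interpolation=cv2.INTER_CUBIC))
delta((521.3,58.5,5),-7.2)
p=imaging.camera_params('side');K=np.array([[p['fx'],0,p['cx']],[0,p['fy'],p['cy']],[0,0,1]])
P=[[521.3+s*.125*d,58.5+s*.992*d,z] for z in(45,60,75) for s,d in((1,44),(1,57.5),(-1,44))]
print(((cv2.projectPoints(np.array(P),p['rvec'],p['tvec'],K,None)[0].reshape(-1,2)-[220,120])*3.2).round(0).tolist())"
```

```text
tool axes [[-0.992, 0.123, 0.0], [0.123, 0.992, -0.0], [-0.0, 0.0, -1.0]] q6 -1.3574189537547456 t 2.6667
shift world [ -0.4996  -0.4726 -40.9649] shift tool [ 0.441  -0.5308 40.9649] turn [0.     0.0001 0.0022] deg [0.0003 0.0048 0.1253]
[[292.0, 359.0], [286.0, 371.0], [328.0, 291.0], [293.0, 332.0], [286.0, 343.0], [329.0, 266.0], [293.0, 305.0], [287.0, 316.0], [329.0, 240.0]]
```

View pics/c5.png

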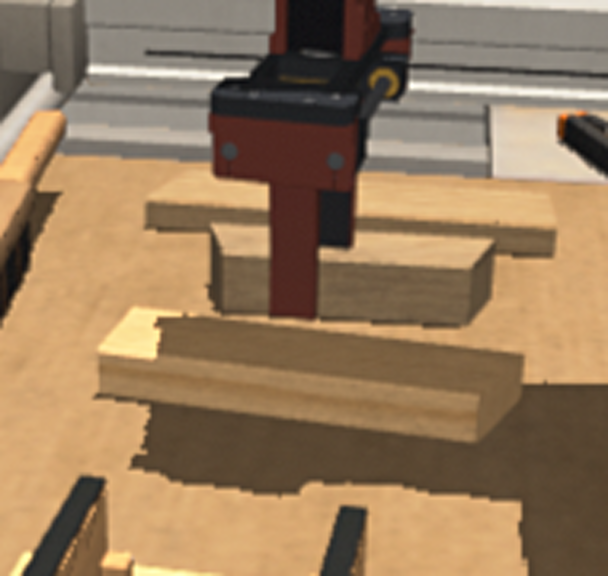

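The near fingertip sits at (295,317) in the crop, which fits z≈73 rather than 45. It could also be a sideways error, so I'll check laterally with the top view, using the gripper body's visible end.

```bash
python3 -c "
from h import *
b=imaging.get_image('top')[:,:,::-1]; np.set_printoptions(precision=4,suppress=True)
cv2.imwrite('pics/c6.png',cv2.resize(b[150:310,210:410],None,fx=3.5,fy=3.5,interpolation=cv2.INTER_CUBIC))
for n,o,s in(('top',(210,150),3.5),('side',(220,120),3.2)):
  p=imaging.camera_params(n);K=np.array([[p['fx'],0,p['cx']],[0,p['fy'],p['cy']],[0,0,1]])
  P=[[521.3+.125*d+.992*e,58.9+.992*d-.125*e,z] for z in(125,153) for d in (89,-89) for e in (37,-37)]
  print(((cv2.projectPoints(np.array(P),p['rvec'],p['tvec'],K,None)[0].reshape(-1,2)-o)*s).round(0).tolist())"
```

```text
[[155.0, 213.0], [133.0, 352.0], [492.0, 261.0], [474.0, 401.0], [151.0, 202.0], [128.0, 344.0], [497.0, 251.0], [479.0, 394.0]]
[[196.0, 236.0], [354.0, 253.0], [284.0, 120.0], [415.0, 133.0], [195.0, 178.0], [356.0, 195.0], [285.0, 71.0], [418.0, 83.0]]
```

View pics/c6.png

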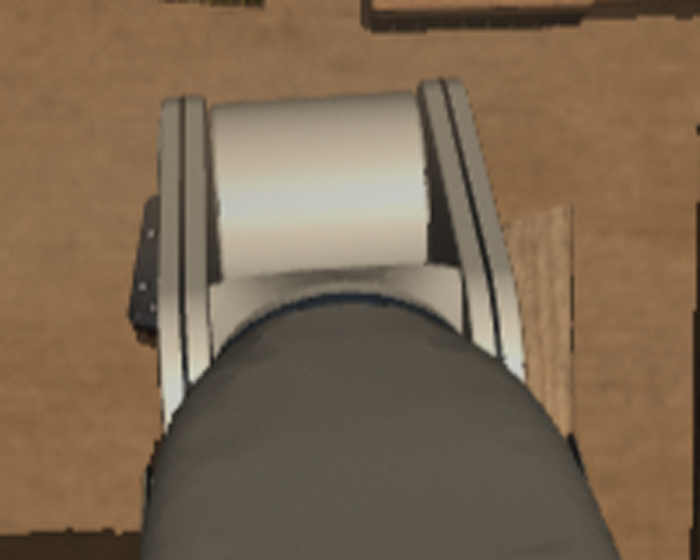

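The body's end also fits a gripper about 28 mm higher than reported, and its lateral position is right. So the reported z seems to be about 28 mm too low. I'll descend in stages, checking force and pictures.

Request:
carry_out --rows '[[[0,-0.0005,0.015],[0,0,0.002],0],[[0,0,0.015],[0,0,0],0],[[0,0,0.005],[0,0,0],0],[[0,0,0],[0,0,0],0],[[0,0,0],[0,0,0],0]]'

```text
t: 3.13
ee_pos: [522.0, 58.4, 11.3]
orientation: [0.196, 3.135, 0.0]
ft_force: [-0.1, 0.2, -0.1]
width: 87.6
```

```bash
python3 -c "
from h import *
b=imaging.get_image('side')[:,:,::-1]; np.set_printoptions(precision=4,suppress=True)
cv2.imwrite('pics/c7.png',cv2.resize(b[140:280,230:400],None,fx=4,fy=4,interpolation=cv2.INTER_CUBIC))
delta((521.3,58.5,5),-7.2)
p=imaging.camera_params('side');K=np.array([[p['fx'],0,p['cx']],[0,p['fy'],p['cy']],[0,0,1]])
P=[[521.3+.125*d+.992*e,58.9+.992*d-.125*e,z] for z in(10,25,38) for e,d in((10,57.5),(-10,57.5))]
print(((cv2.projectPoints(np.array(P),p['rvec'],p['tvec'],K,None)[0].reshape(-1,2)-[230,140])*4).round(0).tolist())"
```

```text
tool axes [[-0.992, 0.125, 0.001], [0.125, 0.992, 0.0], [-0.001, 0.0, -1.0]] q6 -1.3571762995944814 t 3.1833
shift world [-0.8775  0.1396 -6.4775] shift tool [0.8959 0.0276 6.4764] turn [0.0002 0.0012 0.0007] deg [0.0143 0.0692 0.0414]
[[291.0, 458.0], [339.0, 464.0], [292.0, 425.0], [340.0, 432.0], [292.0, 396.0], [341.0, 403.0]]
```

View pics/c7.png

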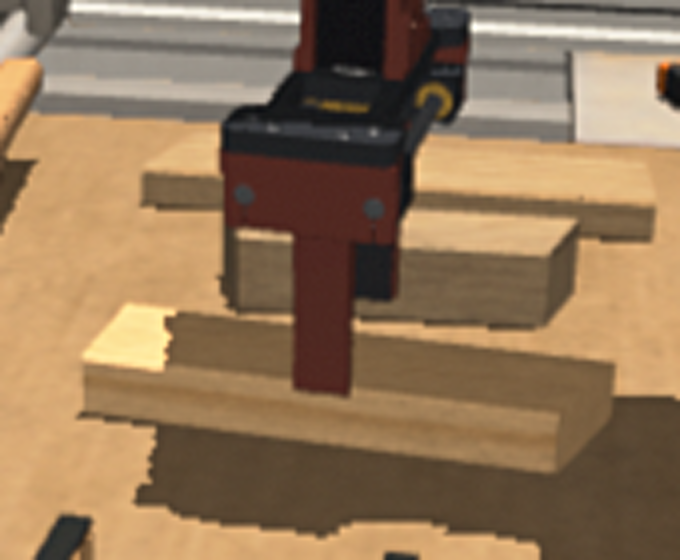

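The near fingertip at (322,392) fits z≈39-40, while the reading is about 11. No contact force, and the near finger hangs in front of the board's near face, as it should. I'll go down another 30 mm.

Request:
carry_out --rows '[[[0,0,0.01],[0,0,0],0],[[0,0,0.01],[0,0,0],0],[[0,0,0.006],[0,0,0],0],[[0,0,0.004],[0,0,0],0],[[0,0,0],[0,0,0],0],[[0,0,0],[0,0,0],0]]'

```text
t: 3.68
ee_pos: [521.2, 58.3, -19.9]
orientation: [-0.196, -3.134, 0.0]
ft_force: [-0.3, 0.9, -0.9]
width: 88.0
```

```bash
python3 -c "
from h import *
b=imaging.get_image('side')[:,:,::-1]; np.set_printoptions(precision=4,suppress=True)
cv2.imwrite('pics/c8.png',cv2.resize(b[140:280,230:400],None,fx=4,fy=4,interpolation=cv2.INTER_CUBIC))
delta((521.3,58.5,-22),-7.2)"
```

```text
tool axes [[-0.992, 0.125, -0.0], [0.125, 0.992, -0.0], [0.0, -0.0, -1.0]] q6 -1.357296193898167 t 3.7333
shift world [-0.1725  0.2062 -2.4127] shift tool [0.196  0.1833 2.4127] turn [-0.0001 -0.0003  0.0008] deg [-0.0047 -0.0183  0.0478]
```

View pics/c8.png

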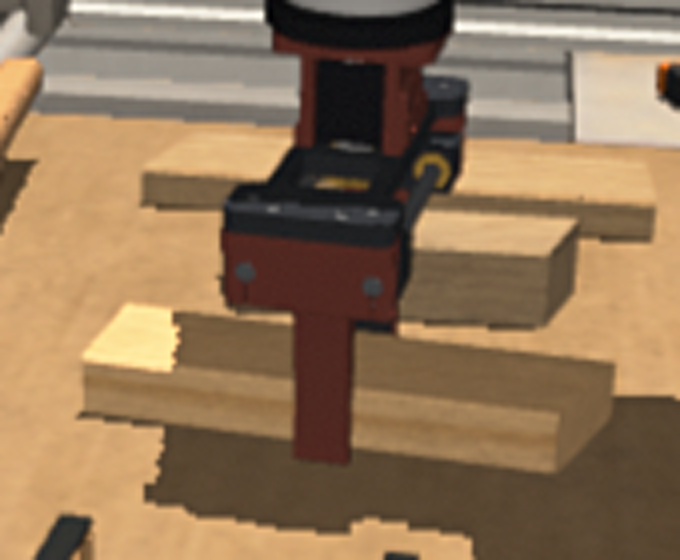

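The tip now sits at about z=9.5 with a reading of -20 and no contact, which confirms the ~29 mm z offset. I'll lower 5 mm more and close.

Request:
carry_out --rows '[[[0,0,0.003],[0,0,0],0],[[0,0,0.002],[0,0,0],0],[[0,0,0],[0,0,0],0]]'

```text
t: 3.98
ee_pos: [521.9, 58.3, -23.8]
orientation: [0.196, 3.135, 0.0]
ft_force: [-0.3, -0.2, 7.4]
width: 87.5
```

Request:
carry_out --rows '[[[0,0,0],[0,0,0],1],[[0,0,0],[0,0,0],1],[[0,0,0],[0,0,0],1],[[0,0,0],[0,0,0],1],[[0,0,0],[0,0,0],1],[[0,0,0],[0,0,0],1],[[0,0,0],[0,0,0],1],[[0,0,0],[0,0,0],1]]'

```text
t: 4.65
ee_pos: [522.4, 58.3, -23.8]
orientation: [0.196, 3.134, 0.0]
ft_force: [-0.8, -0.4, 6.5]
width: 57.9
```

Grip is at 57.9 mm, the board's width. The 7 N suggests the tips just touch the bench, so the z offset is nearer 24 mm. I'll lift and look.

Request:
carry_out --rows '[[[0,0,-0.005],[0,0,0],1],[[0,0,-0.015],[0,0,0],1],[[0,0,-0.02],[0,0,0],1],[[0,0,-0.02],[0,0,0],1],[[0,0,-0.02],[0,0,0],1],[[0,0,-0.02],[0,0,0],1],[[0,0,-0.01],[0,0,0],1],[[0,0,0],[0,0,0],1],[[0,0,0],[0,0,0],1]]'

```text
t: 5.4
ee_pos: [521.5, 58.3, 85.6]
orientation: [0.196, 3.135, 0.0]
ft_force: [0.1, 0.1, -2.6]
width: 58.0
```

```bash
python3 -c "
from h import *
b=imaging.get_image('side')[:,:,::-1]; np.set_printoptions(precision=4,suppress=True)
cv2.imwrite('pics/c9.png',cv2.resize(b[60:300,200:440],None,fx=2.5,fy=2.5,interpolation=cv2.INTER_CUBIC))
o=readout.get_obs();print(o['ft_force'],o['moment'],o['width'])
delta((543.8,303.7,100),-4.55)"
```

```text
[ 0.5096 -0.4729 -2.1652] [-0.0304 -0.0698  0.0024] 58.48575577429971
tool axes [[-0.992, 0.124, -0.001], [0.124, 0.992, -0.0], [0.001, -0.0, -1.0]] q6 -1.3573512447469707 t 5.45
shift world [ 22.9532 245.4175  15.15  ] shift tool [  7.7819 246.3632 -15.189 ] turn [-0.0002 -0.001  -0.0454] deg [-0.0096 -0.0591 -2.5987]
```

View pics/c9.png

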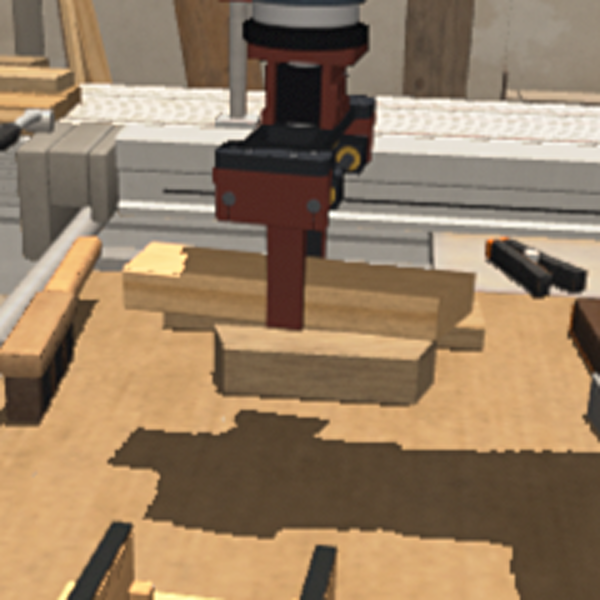

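The board is held level, with its underside about 110 mm up. Carrying it over the rack.

Request:
carry_out --rows '[[[0.0008,0.012,0],[0,0,0],1],[[0.0008,0.026,0],[0,0,0],1],[[0.0008,0.026,0],[0,0,0],1],[[0.0008,0.026,0],[0,0,0],1],[[0.0008,0.026,0],[0,0,0],1],[[0.0008,0.026,0],[0,0,0],1],[[0.0008,0.026,0],[0,0,0],1],[[0.0008,0.026,0],[0,0,0],1],[[0.0008,0.026,0],[0,0,0],1],[[0.0006,0.018,0],[0,0,0],1],[[0,0.008,0],[0,0,-0.045],1],[[0,0,0],[0,0,0],1]]'

```text
t: 6.45
ee_pos: [543.8, 305.4, 84.3]
orientation: [-0.119, -3.138, 0.001]
ft_force: [0.9, -0.2, -2.5]
width: 57.9
```

Request:
carry_out --rows '[[[0,0,0.02],[0,0,0],1],[[0,0,0.01],[0,0,0],1],[[0,0,0],[0,0,0],1],[[0,0,0],[0,0,0],1]]'

```text
t: 6.78
ee_pos: [543.4, 302.3, 54.5]
orientation: [-0.127, -3.136, 0.002]
ft_force: [1.1, 0.4, -1.7]
width: 57.6
```

```bash
python3 -c "
from h import *
b=imaging.get_image('side')[:,:,::-1]; np.set_printoptions(precision=4,suppress=True)
cv2.imwrite('pics/c10.png',cv2.resize(b[185:375,185:385],None,fx=3.7,fy=3.7,interpolation=cv2.INTER_CUBIC))
b=imaging.get_image('top')[:,:,::-1]
cv2.imwrite('pics/c11.png',cv2.resize(b[170:300,120:240],None,fx=4.6,fy=4.6,interpolation=cv2.INTER_CUBIC))
delta((543.8,303.7,37),-4.55)"
```

```text
tool axes [[-0.997, 0.081, 0.0], [0.081, 0.997, -0.0], [-0.0, -0.0, -1.0]] q6 -1.0014229152233576 t 6.8833
shift world [ -0.8533   0.7329 -18.8621] shift tool [ 0.9109  0.6618 18.862 ] turn [-0.      0.0001 -0.0014] deg [-0.0004  0.0036 -0.0781]
```

View pics/c10.png

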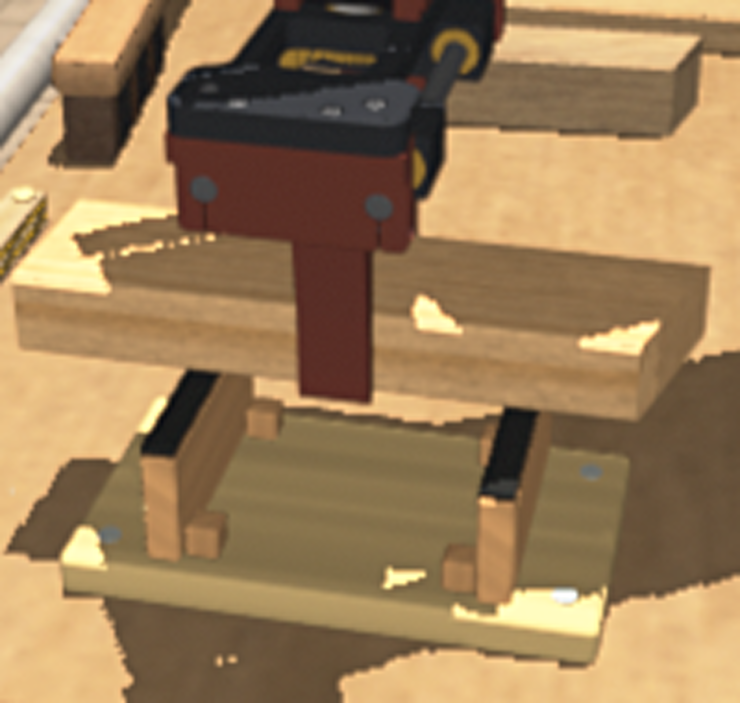

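View pics/c11.png

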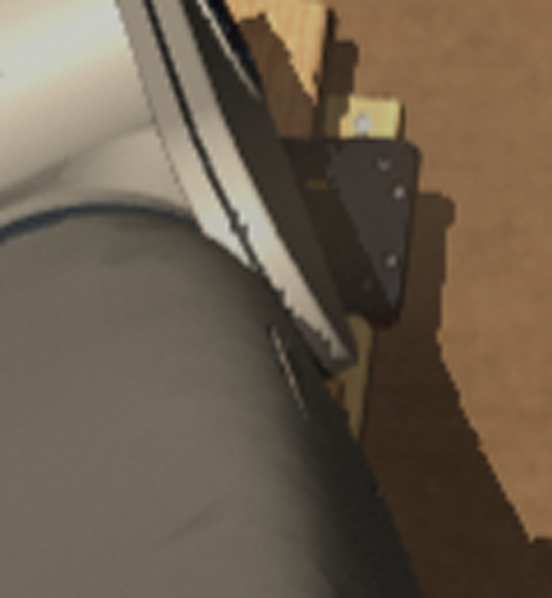

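The side view shows the board above both rails, with the ends overhanging. I'll solve for its height and pose.

```bash
python3 -c "
from h import *
np.set_printoptions(precision=1,suppress=True)
for h in(74,78,80,82,86):
  w=tow('side',crop([(80,200),(710,267),(637,358),(13,285)],3.7,(185,185)),h+28)
  b=tow('side',crop([(20,347),(637,418)],3.7,(185,185)),h)
  a=lambda p,q:(np.linalg.norm(q-p).round(1),np.degrees(np.arctan2(*(p-q)[::-1])).round(2))
  d=np.array([np.cos(np.radians(-5)),np.sin(np.radians(-5))]);n=np.array([-d[1],d[0]])
  s=w@d; m=w@n
  print(h,w.tolist() and w.round(1).tolist(),'far',a(w[0],w[1]),'near',a(w[3],w[2]),'bottomnear',a(b[0],b[1]),b.tolist(),'centre bb',d*(s.max()+s.min())/2+n*m.mean(),'vertex',w.mean(0))
"
```

```text
74 [[650.1, 256.1], [429.6, 273.2], [452.9, 334.3], [654.2, 317.6]] far (np.float64(221.1), np.float64(-4.43)) near (np.float64(202.1), np.float64(-4.73)) bottomnear (np.float64(205.9), np.float64(-4.03)) [[656.6129122059457, 310.41761311321113], [451.241432854688, 324.89552386158465]] centre bb [542.6 295.7] vertex [546.7 295.3]
78 [[647.6, 263.7], [430.1, 280.5], [453.0, 340.8], [651.7, 324.4]] far (np.float64(218.2), np.float64(-4.43)) near (np.float64(199.4), np.float64(-4.73)) bottomnear (np.float64(203.4), np.float64(-4.03)) [[654.2597508502025, 316.65287834890336], [451.3807151700424, 330.95508126710735]] centre bb [541.5 302.7] vertex [545.6 302.3]
80 [[646.4, 267.4], [430.3, 284.2], [453.0, 344.0], [650.4, 327.7]] far (np.float64(216.7), np.float64(-4.43)) near (np.float64(198.0), np.float64(-4.73)) bottomnear (np.float64(202.1), np.float64(-4.03)) [[653.0831701723309, 319.7705109667495], [451.45035632771953, 333.98485996986875]] centre bb [541.  306.2] vertex [545.  305.8]
82 [[645.1, 271.2], [430.5, 287.8], [453.1, 347.3], [649.1, 331.1]] far (np.float64(215.3), np.float64(-4.43)) near (np.float64(196.7), np.float64(-4.73)) bottomnear (np.float64(200.9), np.float64(-4.03)) [[651.9065894944592, 322.8881435845956], [451.51999748539674, 337.0146386726301]] centre bb [540.5 309.7] vertex [544.5 309.4]
86 [[642.7, 278.7], [431.0, 295.2], [453.2, 353.8], [646.6, 337.8]] far (np.float64(212.3), np.float64(-4.43)) near (np.float64(194.0), np.float64(-4.73)) bottomnear (np.float64(198.4), np.float64(-4.03)) [[649.5534281387161, 329.12340882028775], [451.6592798007511, 343.0741960781528]] centre bb [539.4 316.7] vertex [543.4 316.4]
```

The lengths match at an underside height of about 79 mm. The angle is -4.5°, and the centre is within about 2 mm of the rack's. I'll shift 2 mm in +x and lower.

Request:
carry_out --rows '[[[-0.002,0,0.008],[0,0,0],1],[[0,0,0.006],[0,0,0],1],[[0,0,0.002],[0,0,0],1],[[0,0,0],[0,0,0],1],[[0,0,0],[0,0,0],1]]'

```text
t: 7.3
ee_pos: [546.2, 303.1, 39.3]
orientation: [-0.125, -3.139, 0.0]
ft_force: [-0.0, -0.4, -2.9]
width: 57.9
```

Request:
carry_out --rows '[[[0,0,0.002],[0,0,0],1],[[0,0,0],[0,0,0],1]]'

```text
t: 7.47
ee_pos: [546.4, 303.2, 37.5]
orientation: [0.125, 3.139, 0.0]
ft_force: [0.6, 0.4, -2.1]
width: 58.5
```

Request:
carry_out --rows '[[[0,0,0.001],[0,0,0],1],[[0,0,0],[0,0,0],1]]'

```text
t: 7.63
ee_pos: [546.3, 303.2, 36.5]
orientation: [-0.125, -3.139, 0.0]
ft_force: [0.1, -1.3, -1.9]
width: 58.0
```

Request:
carry_out --rows '[[[0,0,0.001],[0,0,0],1],[[0,0,0],[0,0,0],1]]'

```text
t: 7.8
ee_pos: [546.5, 303.3, 36.3]
orientation: [0.125, 3.139, 0.0]
ft_force: [-1.4, -0.6, 3.5]
width: 58.2
```

Request:
carry_out --rows '[[[0,0,0.001],[0,0,0],1],[[0,0,0],[0,0,0],1]]'

```text
t: 7.97
ee_pos: [546.5, 303.3, 36.3]
orientation: [0.125, 3.139, 0.0]
ft_force: [-5.9, -3.1, 11.8]
width: 58.2
```

```bash
python3 -c "
from h import *
b=imaging.get_image('side')[:,:,::-1]
cv2.imwrite('pics/c12.png',cv2.resize(b[185:375,185:385],None,fx=3.7,fy=3.7,interpolation=cv2.INTER_CUBIC))"
```

```text
(no output)
```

View pics/c12.png

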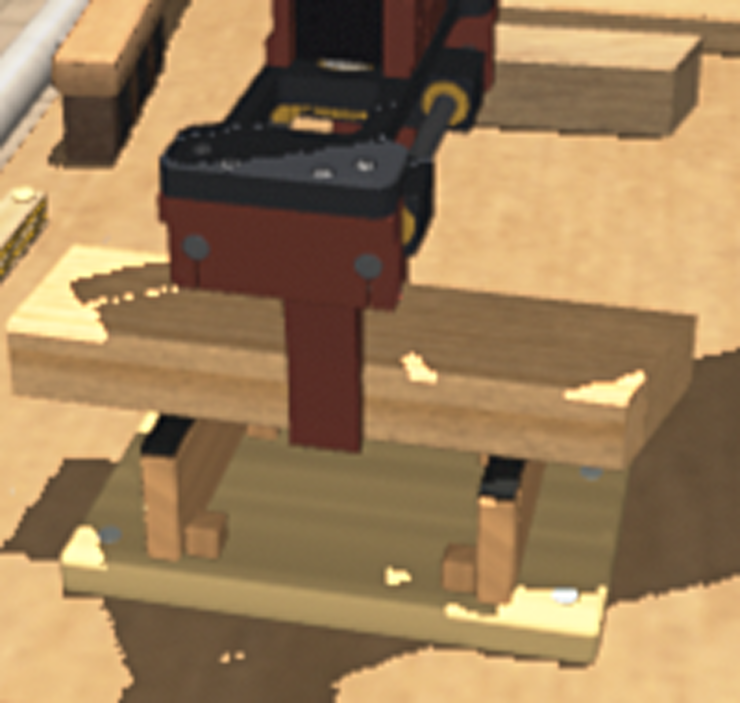

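Contact came at a reading of 36.3, with force rising to +12 N, so the board is seated on both rails. I'll check the pose before letting go.

```bash
cat > pose.py <<'E'
from h import *
def pose(n,uv,s,o,h=60):
  w=tow(n,crop(uv,s,o),h+28); t=np.radians(-4.55); d=np.array([np.cos(t),np.sin(t)]);nn=np.array([-d[1],d[0]])
  q=(w-[543.7,303.8]); S=q@d; M=q@nn
  print(w.round(1).tolist(),'along',S.round(1),'across',M.round(1),'bbcentre',(S.max()+S.min())/2,S.mean(),'across',M.mean(),'ang far,near',[np.degrees(np.arctan2(*(a-b)[::-1])).round(2) for a,b in((w[0],w[1]),(w[3],w[2]))])
E
python3 -c "
from pose import *
pose('side',[(75,245),(697,315),(630,405),(7,333)],3.7,(185,185))"
```

```text
[[650.7, 263.7], [433.0, 281.6], [454.0, 339.2], [655.2, 324.5]] along [ 109.8 -108.6  -92.2  109.5] across [-31.5 -30.9  28.2  29.5] bbcentre 0.5986458843057818 4.613895177167677 across -1.1862274246905855 ang far,near [np.float64(-4.69), np.float64(-4.18)]
```

Bounding-box centre is +0.6 mm along and -1.2 mm across, and the angle is about -4.45°. That's good, so I'll relieve the press slightly and release.

Request:
carry_out --rows '[[[0,0,-0.0015],[0,0,0],1],[[0,0,0],[0,0,0],1],[[0,0,0],[0,0,0],0.6],[[0,0,0],[0,0,0],0.4],[[0,0,0],[0,0,0],0.2],[[0,0,0],[0,0,0],0],[[0,0,0],[0,0,0],0],[[0,0,0],[0,0,0],0],[[0,0,0],[0,0,0],0],[[0,0,0],[0,0,0],0]]'

```text
t: 8.85
ee_pos: [546.4, 303.2, 36.0]
orientation: [-0.125, -3.139, 0.0]
ft_force: [0.4, -0.3, 0.0]
width: 87.6
```

Request:
carry_out --rows '[[[0,0,-0.005],[0,0,0],0],[[0,0,-0.01],[0,0,0],0],[[0,0,-0.015],[0,0,0],0],[[0,0,-0.02],[0,0,0],0],[[0,0,-0.025],[0,0,0],0],[[0,0,-0.025],[0,0,0],0],[[0,0,-0.025],[0,0,0],0],[[0,0,-0.025],[0,0,0],0],[[0,0,0],[0,0,0],0]]'

```text
t: 9.6
ee_pos: [549.3, 304.8, 192.7]
orientation: [0.125, 3.131, 0.008]
ft_force: [1.0, 0.4, 0.3]
width: 87.8
```

Request:
carry_out --rows '[[[0,-0.025,0],[0,0,0],0],[[0,-0.025,0],[0,0,0],0],[[0,-0.025,0],[0,0,0],0],[[0,-0.025,0],[0,0,0],0],[[0,-0.025,0],[0,0,0],0],[[0,-0.025,0],[0,0,0],0],[[0,-0.025,0],[0,0,0],0],[[0,-0.025,0],[0,0,0],0],[[0,-0.025,0],[0,0,0],0],[[0,-0.025,0],[0,0,0],0],[[0,-0.02,0],[0,0,0],0],[[0,0,0],[0,0,0],0]]'

```text
t: 10.6
ee_pos: [524.3, 31.3, 186.3]
orientation: [-0.129, -3.139, 0.001]
ft_force: [0.7, 0.1, 0.9]
width: 87.6
```

```bash
python3 -c "
from h import *
b=imaging.get_image('side')[:,:,::-1]
cv2.imwrite('pics/s13.png',b)
cv2.imwrite('pics/c13.png',cv2.resize(b[185:375,185:385],None,fx=3.7,fy=3.7,interpolation=cv2.INTER_CUBIC))
b=imaging.get_image('top')[:,:,::-1]
cv2.imwrite('pics/c14.png',cv2.resize(b[170:300,120:240],None,fx=4.6,fy=4.6,interpolation=cv2.INTER_CUBIC))
o=readout.get_obs();print(o['t'],o['ee_pos'],o['ft_force'])"
```

```text
10.7 [524.8470135   33.77359057 186.3501164 ] [ 0.48093987  0.69349941 -0.29262362]
```

View pics/c13.png

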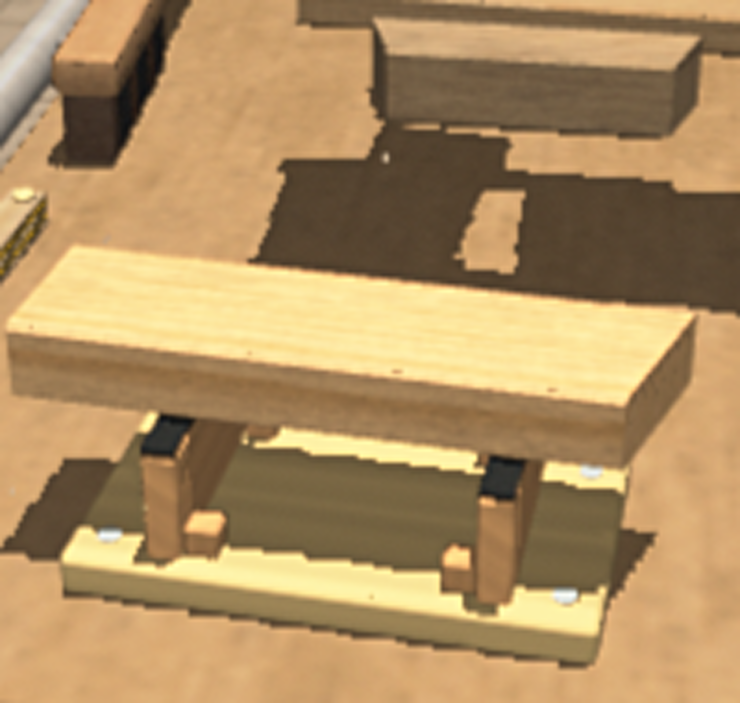

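View pics/c14.png

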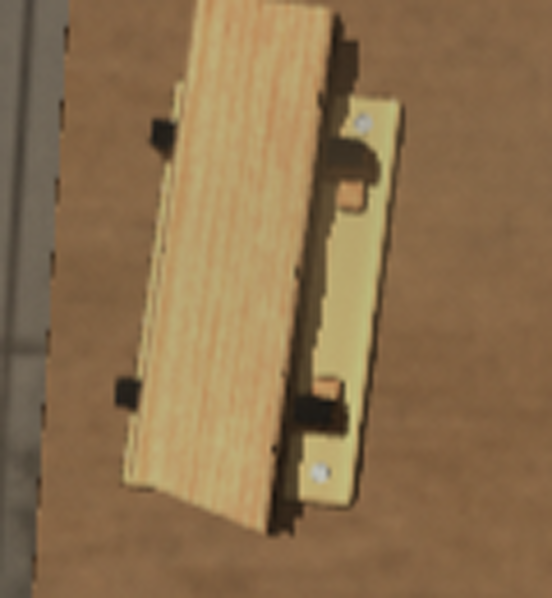

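View pics/s13.png

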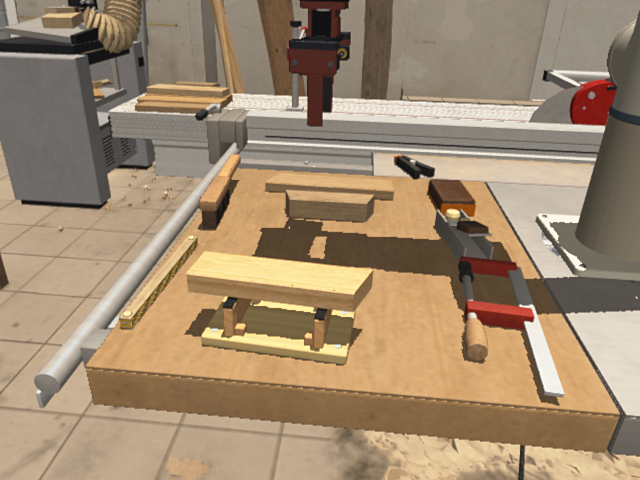

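The board rests on both rails. Final check from both views.

```bash
python3 -c "
from pose import *
pose('side',[(75,246),(697,316),(628,407),(7,332)],3.7,(185,185))
pose('top',[(338,10),(270,535),(138,483),(199,-4)],4.6,(120,170))"
```

```text
[[650.5, 264.4], [433.0, 282.2], [454.6, 340.4], [655.4, 323.9]] along [ 109.6 -108.7  -91.7  109.7] across [-30.8 -30.3  29.4  28.9] bbcentre 0.5267796636320696 4.719049031408947 across -0.683320492586966 ang far,near [np.float64(-4.68), np.float64(-4.7)]
[[650.3, 263.2], [432.9, 281.0], [452.9, 334.7], [655.1, 320.7]] along [ 109.5 -108.7  -92.9  109.7] across [-32.  -31.5  23.6  25.7] bbcentre 0.5131002306667085 4.395270228924748 across -3.5509635355074014 ang far,near [np.float64(-4.66), np.float64(-3.98)]
```

```bash
python3 -c "
from workcell import close_job
print(close_job())"
```

```text
the job is handed in; nothing more can be done
None
```

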